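Load the solder reel into the bench loader

ROBOT

A 6-joint arm with a two-finger parallel gripper is mounted at the origin on the work surface. World frame = base frame: x ahead of the robot, y to its left, z up, the work surface at z = 0. Lengths are in m, angles in rad, forces in N, time in s.
With the tool pointing down it reaches from about 0.325 to 0.9 m from the base axis. Payload 3.5 kg.
Tool frame: the origin (TCP) lies on the centre line of the jaws, within the pads' length; the fingertips stand 19 mm ahead of it and the grasp point (between the pads) is the TCP; z points along the fingers, y is the direction in which the jaws open and shut (so a half turn about z gives the same grasp; the last joint's range is limited). The gripper opens to 85 mm and grips with 20 to 120 N. Pads are 22 mm wide; open, the fingers measure 114 mm over their backs; the gripper's body (76 mm by 85 mm) begins 54 mm behind the grasp point. The pads swing forward as they close: fully open they stand 13 mm farther back than shut.
Start: joints at [1.117, 0.276, -0.026, 1.268, 0, 1.467], TCP at [0.215, 0.587, 0.25] pointing down, gripper open.
Joint ranges: [-3.12, 3.12], [-0.85, 1.88], [-1.08, 1.24], [-1.95, 2.15], [-1.57, 1.53], [-3.14, 3.14]. Speed limits (rad/s): [2.57, 2.57, 3.14, 3.14, 3.14, 3.14].

INTERFACE

Orientations are given as a unit quaternion [w, x, y, z].
In Python, from bench import arm, vision, finish_job, models gives the robot as it stands.
- The arm moves only by the tool jog_arm, never from a script. Its argument "deltas" is a list of rows, each an object with "offset": the shift along the tool's x, y, z in cm, a list of three; "turn": the turn, a rotation vector about the tool's x, y, z in rad, a list of three; "claw": the opening, from -1 (shut) to 1 (fully open). A call has 1 to 20 rows; each row is the pose to reach, as a shift and turn from the pose commanded when the call began, along the tool's axes at that moment; what a row does not reach only later rows make up. A row lasts 1/8 s, in which the tool goes at most 62.5 mm and 10.7 degrees, less where a joint would pass 70% of its speed; a pose out of reach is approached as far as the arm can. A call with a gripper value outside its range is refused whole. The fingers move at their own pace and stop on an object; "newtons" is the grip in N (left out, the last holds). Time passes only in rows, so rows that repeat a pose let the fingers close. It gives the time, the measured TCP pose, the force and the opening at its end, in the units of the state.
- arm.state(): the state, without advancing time (a new reading comes with each control period).
- vision.get_image(name): name is "side" or "top"; returns a dict with "image" (420x560x3 uint8, blue, green, red), "K" (3x3 intrinsics, pixels), "world_from_camera" (4x4, takes a point from camera to world coordinates). Camera axes: x right, y down, z forward; pixel columns grow to the right and rows downward; lengths in m; the calibration is good to about 2 mm. A picture is of the moment at which its call begins. There is no depth.
- finish_job(): hands the job in, once; it reports no verdict.
Trained networks look in the newest picture that a camera, given by its name, has taken for a name from the list of things; names that differ only in an ending like _2 or _b are one class to them, and where a whole thing is asked for, a point or a joint stands for the part that bears it (a point fixed in the world has none). Each returns a list of dicts, best first, with "conf" (0 to 1); they miss things now and then, are a little off and sometimes report something else, mostly with a low value. They report only what shows in the picture. A call takes as long as a camera call. They do not tell look-alikes from the thing itself.
- models.masks_of(camera, query): "mask" (420x560 bool, what is visible of it) and "box" ([left, top, right, bottom] in pixels, round what is visible of it).
The state is a dict: "clock": time; "q": joint angles; "joint_vel": joint speeds; "effort": joint torques, N m; "ee_pos": TCP position; "tool_rot": TCP orientation; "ft_force": force on the tool from outside, world axes, zero at the start; "torque": the same for the moment, N m; "finger_gap": finger opening in m.
Only numpy, scipy, OpenCV 4.12 (cv2) and the standard library are available. Lean on these libraries where they do the work, as an engineer would, in place of code of your own. Each camera call takes 0.05 s, during which the arm holds its last target.

TASK

With the fingertips, slowly roll the solder reel up the loader's ramp and over the crest into its seat against the stop wall, staying behind it so that it never rolls back down on you. Then push the swinging keeper bar closed across the lane behind the reel. Do not pick the reel up, and leave everything else on the bench where it is.

Things in the scene. Friction and masses are not known exactly. Their poses are not given: they have to be found in the camera images.
- loader: Fixed sheet-metal reel loader: a straight lane, 68 mm wide, between two grey rails (4 mm thick, 12 mm above the lane's floor). Origin: on the bench under the lane's centre line; +x runs uphill along the lane, y across it, z up. In its frame: end lip at x -203 mm (6 thick, top z 20); level apron, floor z 12, from x -200 to -110; then the ramp, crest, seat and stop wall.
- crest (a point): Top of the ramp on the lane's centre line, on the floor: loader frame (40, 0, 33) mm. The ramp rises 8 degrees from x -110 (z 12) to here; beyond, the floor falls 10 degrees into the seat, up to the stop wall (76 mm tall and wide, near face at x 97). Axes of the loader.
- reel: Part-used solder reel on its side on the apron: two black flanges 60 mm across, 4 thick, 60 mm over both; in the 52 mm gap silver wire wound to 44 mm across. 0.2 to 0.4 kg. Origin: its centre; y: rolling axis, across the lane. Left on the ramp it rolls back; past the crest it drops into the seat and stays. Over 0.25 m/s on apron or ramp, up or back, counts as run away.
- seat (a point): Where the reel's centre lies when the reel rests in the seat against the stop wall: loader frame (67, 0, 59) mm. Axes of the loader.
- keeper (a joint): Angle of the keeper, a flat dark steel bar that swings level with light friction (under 1 N at its end) and stays where left. 0: points downhill, parallel to the lane, outside the -y rail; negative: swung further outward; 1.57 (its stop): closed, square across the lane just downhill of the seated reel. Starts open, between -0.4 and 0.05.
- hinge_post (a point): The keeper's hinge axis at the bar's mid-height: loader frame (27, -52, 60) mm, on a post 16 mm across outside the rail on the -y side. Axes of the loader.
- keeper_end (a point): Free end of the keeper bar, mid-height, on its centre line. The bar is 92 mm long from the hinge axis, 8 mm thick, 16 mm tall (52 to 68 mm above the bench); +x points from here to the hinge.
- spare: Upright spare reel of copper wire, 44 mm across, 46 mm tall, beside the loader: leave alone. Origin: centre of its underside.
- flux: Small screw-top jar, 36 mm across, 50 mm tall, beside the loader: leave alone. Origin: centre of its underside.
- driver: Screwdriver 170 mm long with a red handle, to the left: leave alone.
- cutters: Blue-handled cutters 150 mm long, to the left: leave alone.
- pliers: Red-handled pliers 150 mm long, to the right: leave alone.
- tweezers: Steel tweezers 125 mm long, to the right: leave alone.
- pcb: Green circuit board 150 x 110 mm on short pillars, to the right: leave alone. Origin: under its centre.
Not all that is in view belongs to the job. Leave any green look-alike of the reel alone.

How it is judged:
On the way, in this order (a step that is already met when the one before it is completed fails the run):
1. the reel is over the crest and lies at rest in the seat, the keeper still open (distance between reel and seat below 0.006 m and angle between the y axis of reel and the y axis of loader, either way round below 0.12 rad and linear speed of reel below 0.02 m/s and value of joint keeper below 0.6 rad), for 0.2 s.
2. the keeper is closed behind the seated reel (distance between reel and seat below 0.006 m and angle between the y axis of reel and the y axis of loader, either way round below 0.12 rad and value of joint keeper above 1.42 rad), for 0.2 s.
At the end, for the whole second after the job is handed in: The reel's centre is within 6 mm of the seat point, its axis within 0.12 rad of square across the lane, at rest (under 0.02 m/s), and the keeper stands at 1.42 rad or more (all of step 2 and linear speed of reel below 0.02 m/s); the robot touches nothing.
It fails at once if the reel runs away on the apron or ramp (rolls back, or is knocked, faster than 0.25 m/s) (x of reel in the frame of loader below 0.03 m and linear speed of reel above 0.25 m/s).
It fails at once if the reel is lifted off the lane (about 15 to 22 mm) ((x of reel in the frame of loader below -0.1 m and z of reel in the frame of loader above 0.0584054 m) or (x of reel in the frame of loader below -0.05 m and z of reel in the frame of loader above 0.0654325 m) or (x of reel in the frame of loader below 0 m and z of reel in the frame of loader above 0.0724595 m) or z of reel in the frame of loader above 0.0780811 m).
It fails at once if the reel leaves the lane or is tipped on end (angle between reel's own y axis and vertical below 1.2 rad or y of reel in the frame of loader above 0.02 m or y of reel in the frame of loader below -0.02 m).
It fails at once if another thing on the bench is moved by more than 15 mm (distance of any of spare, flux, driver, cutters, pliers, tweezers, pcb from where it was at the start of the episode above 0.015 m).
It also fails if it takes over 59 s, if anything falls off the work surface, if the arm or the gripper's body presses on something with over 40 N, if the wrist force passes 120 N, or if a joint passes its speed limit or range.

## Working session

There is one attempt and no reset: what is moved stays moved. The work goes in short steps, Python scripts to look and compute and a tool call to move; the robot and the scene stay as the last step left them, time stands still between calls to the robot, and variables do not carry over. Pictures are saved under pics/ and viewed, and the job is handed in when it is done.

Besides the shell and the picture viewer there is one more tool, called by a JSON object that holds its "fn" and its "kwargs", one argument or row to a line. jog_arm: Moves the arm, as the interface text tells. Its arguments: {"type":"object","properties":{"deltas":{"type":"array","items":{"type":"object","properties":{"offset":{"type":"array","items":{"type":"number"}},"turn":{"type":"array","items":{"type":"number"}},"claw":{"type":"number"}}}},"newtons":{"type":"number"}},"required":["deltas"]}

```bash
ls; mkdir -p pics; python3 - <<'E'
from bench import arm, vision, models
import cv2
print(arm.state())
for n in ("side","top"):
    r=vision.get_image(n); cv2.imwrite(f"pics/{n}0.png",r["image"]); print(n,r["K"],r["world_from_camera"])
    for q in ("loader","reel","keeper","spare","flux"):
        for d in models.masks_of(n,q)[:4]: print(n,q,round(d["conf"],2),d["box"])
E
```

```text
pics
{'clock': 0.0, 'q': array([ 1.11657272e+00,  2.77128828e-01, -2.78858848e-02,  1.26797990e+00,
       -8.83233809e-07,  1.46740274e+00]), 'joint_vel': array([ 4.68604262e-04, -4.99938245e-04,  8.16306974e-05, -5.41941042e-04,
        6.40058347e-04,  3.79684020e-04]), 'effort': array([ 5.10759073e-04, -4.45506191e+01,  2.95202082e+01,  1.63571950e-02,
       -1.95622433e-04, -3.35877608e-06]), 'ee_pos': array([0.21448223, 0.58626838, 0.24915987]), 'tool_rot': array([-3.02070390e-04,  1.74516688e-01,  9.84653603e-01, -1.05681766e-03]), 'ft_force': array([ 0.19824724, -1.22003814, -0.37405054]), 'torque': array([-0.02702607, -0.0234992 ,  0.01170475]), 'finger_gap': 0.085587259647693}
side [[426.41460905   0.         275.49508698]
 [  0.         426.41460905 209.43189406]
 [  0.           0.           1.        ]] [[ 0.76545853 -0.4721944   0.43715637  0.08034549]
 [-0.64328358 -0.5785296   0.50148752 -0.5344637 ]
 [ 0.0161083  -0.66508342 -0.74659532  0.87637951]
 [ 0.          0.          0.          1.        ]]
side loader 0.84 [218.3, 183.9, 324.3, 298.6]
side reel 0.97 [323.
[... 383 characters left out ...]
3834121e-02 -9.90793916e-01  1.32783022e-01  4.11971837e-01]
 [-9.99650394e-01 -2.59192416e-02  5.22326898e-03  1.05374738e-03]
 [-1.73354790e-03 -1.32874408e-01 -9.91131367e-01  1.10891780e+00]
 [ 0.00000000e+00  0.00000000e+00  0.00000000e+00  1.00000000e+00]]
top loader 0.84 [225.1, 199.1, 348.0, 265.1]
top reel 0.96 [307.7, 222.8, 329.2, 247.3]
top reel 0.94 [367.2, 212.7, 392.1, 237.3]
top reel 0.61 [303.2, 287.6, 326.0, 306.5]
top keeper 0.56 [258.0, 204.3, 299.8, 206.6]
top spare 0.75 [258.9, 256.5, 279.0, 276.6]
top spare 0.67 [309.5, 218.7, 329.6, 246.1]
top spare 0.65 [263.1, 201.6, 296.1, 206.3]
top spare 0.24 [229.4, 198.6, 351.4, 265.7]
top flux 0.56 [326.4, 179.4, 343.9, 194.5]
```

```bash
python3 - <<'E'
import cv2
for n,(a,b,c,d) in {"side":(170,160,430,390),"top":(190,150,420,320)}.items():
    im=cv2.imread(f"pics/{n}0.png"); s=3
    cv2.imwrite(f"pics/{n}0c.png",cv2.resize(im[b:d,a:c],None,fx=s,fy=s,interpolation=cv2.INTER_CUBIC)[:600,:800])
E
```

```text
(no output)
```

View pics/top0.png

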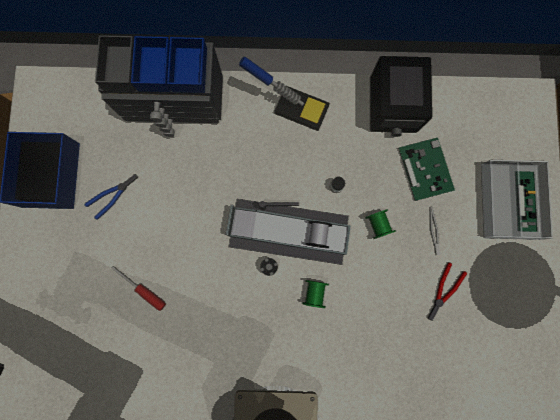

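View pics/side0.png

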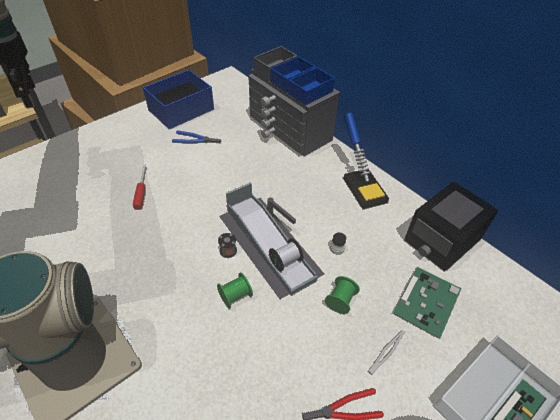

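```bash
sleep 1; ls pics
```

```text
side0.png
side0c.png
top0.png
top0c.png
```

View pics/top0c.png

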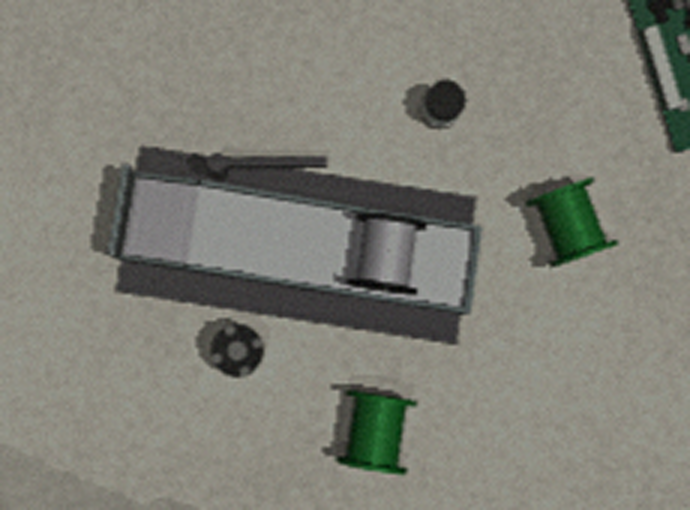

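View pics/side0c.png

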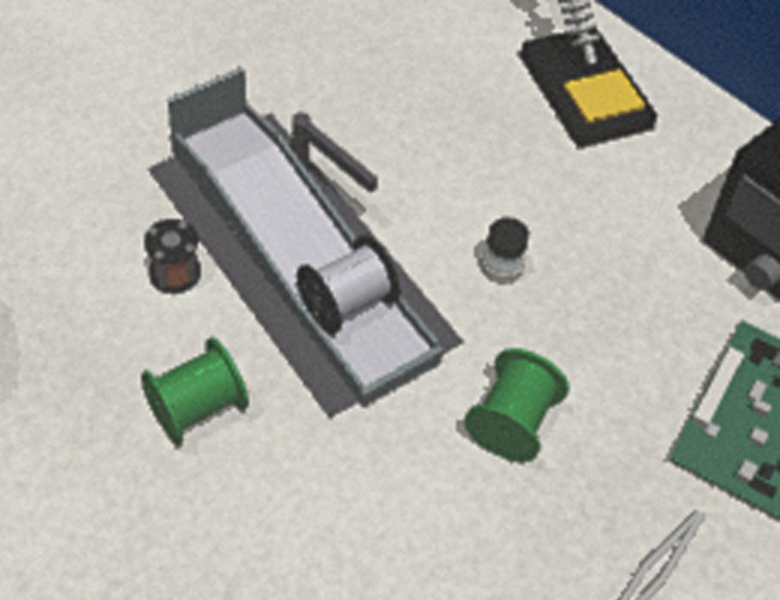

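The candidates for the reel are the silver one in the lane (top 318,235; side 285,256), the green decoys (top 316,293 and 380,223), and the upright spare (top 268,266). The silver one in the lane matches the description, and the crops confirm it. Next I'll fit the loader pose.

```bash
python3 - <<'E'
import cv2
for n,l in {"side":[(215,170,315,245),(250,225,350,300)],"top":[(220,190,300,250),(290,205,370,265)]}.items():
    im=cv2.imread(f"pics/{n}0.png")
    for i,(a,b,c,d) in enumerate(l):
        s=8
        o=cv2.resize(im[b:d,a:c],None,fx=s,fy=s,interpolation=cv2.INTER_CUBIC)
        for x in range(a,c,10): cv2.putText(o,str(x),((x-a)*s,8),0,.35,(0,0,255)); cv2.line(o,((x-a)*s,0),((x-a)*s,o.shape[0]),(0,0,120),1) if 0 else None
        for y in range(b,d,10): cv2.putText(o,str(y),(0,(y-b)*s+4),0,.35,(0,0,255))
        cv2.imwrite(f"pics/z{n}{i}.png",o)
E
cat > fit.py <<'E'
import numpy as np,cv2
from scipy.optimize import least_squares
from bench import vision
def cams(tag="0"):
    return {n:vision.get_image(n) for n in("side","top")}
def proj(r,P):
    T=np.linalg.inv(r["world_from_camera"]); P=np.atleast_2d(P)
    p=(T[:3,:3]@P.T).T+T[:3,3]; q=(r["K"]@p.T).T
    return q[:,:2]/q[:,2:]
def L2W(pose,P):
    x,y,a=pose; P=np.atleast_2d(P).astype(float)
    R=np.array([[np.cos(a),-np.sin(a),0],[np.sin(a),np.cos(a),0],[0,0,1]])
    return P@R.T+[x,y,0]
E
echo ok
```

```text
ok
```

View pics/zside0.png

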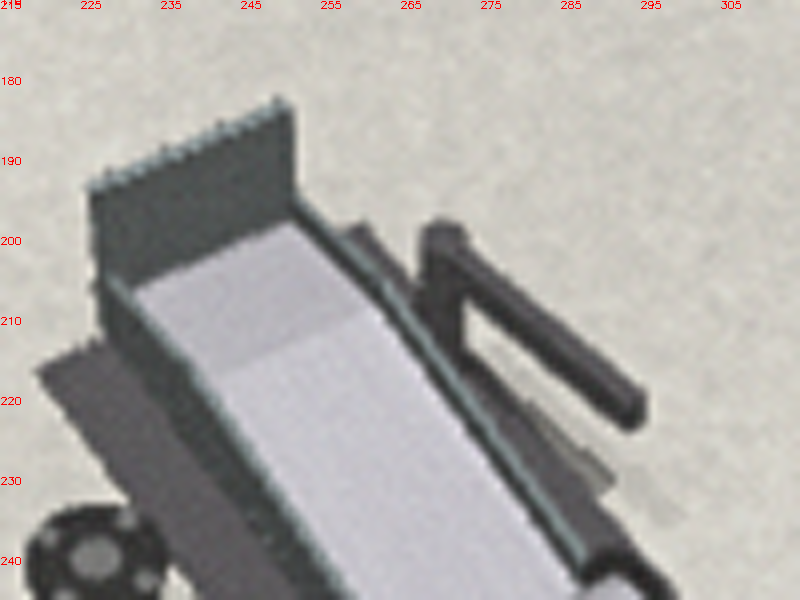

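View pics/zside1.png

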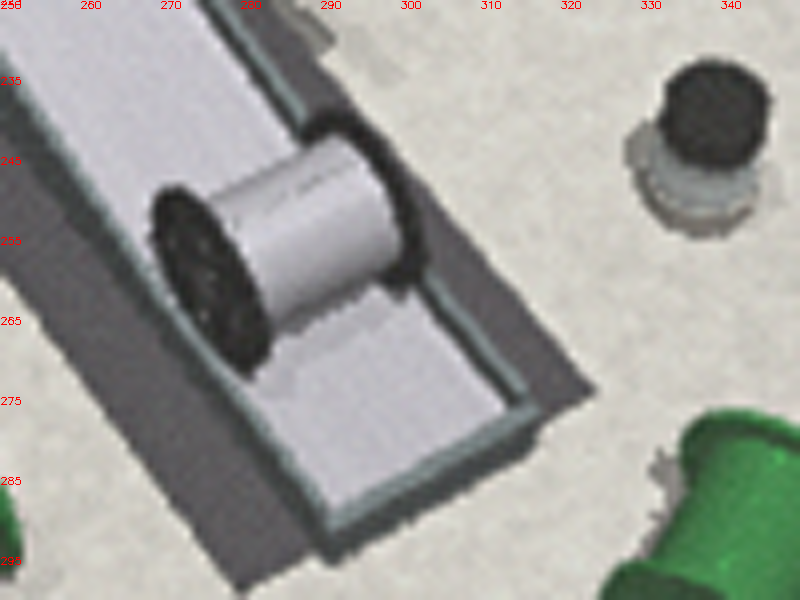

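View pics/ztop0.png

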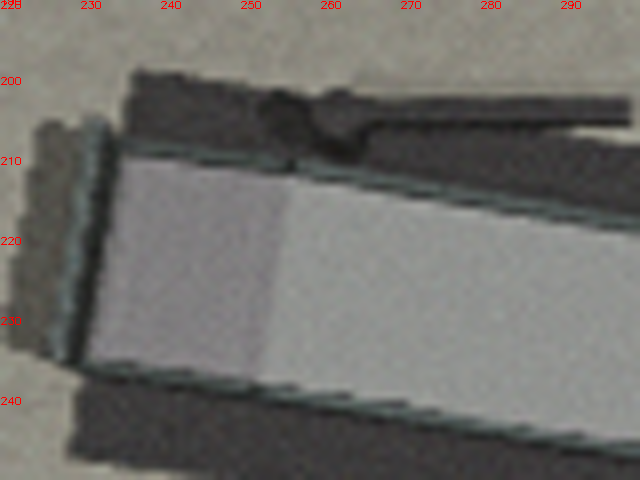

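View pics/ztop1.png

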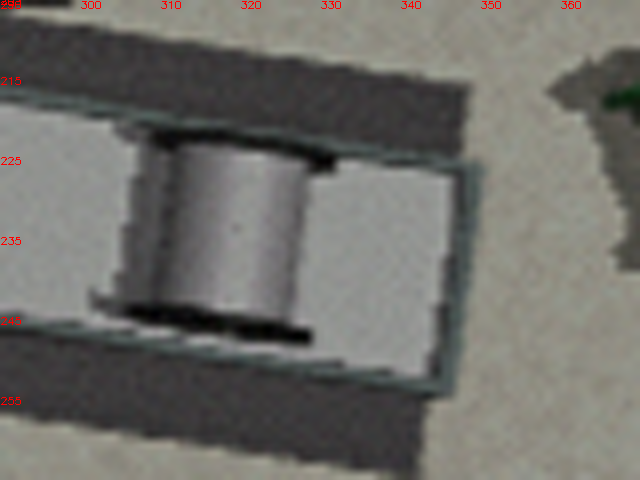

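```bash
cat > f1.py <<'E'
from fit import *
r=cams()
o=[("side",(97,-34,23),(251.6,197.7)),("side",(40,-34,33),(262.2,208.5)),("side",(-200,-34,20),(313.4,276.2)),
("top",(-206,-38,20),(349.6,224.9)),("top",(-206,38,20),(345.8,253.7)),("top",(-200,-34,20),(346.1,226.8)),("top",(-200,34,20),(342.7,251.8)),
("top",(40,-34,33),(256.2,210.8)),("top",(40,34,33),(252.4,237)),("top",(97,-34,23),(234.8,209.6)),("top",(97,34,23),(230.2,234.6))]
f=lambda p:np.concatenate([proj(r[n],L2W(p,np.array(P)/1000))[0]-np.array(q) for n,P,q in o])
s=least_squares(f,[0.4,0,1.5],loss="soft_l1"); print(s.x,np.degrees(s.x[2])); print(f(s.x).reshape(-1,2).round(1))
pose=s.x; np.save("pose.npy",pose)
# reel centre via mask centroid/box? reel fit along lane
# keeper fit: endpoint pixels
h=np.array([27,-52,60.])
ends={"top":(298.3,203.8-0.0),"side":(294.0,219.5)}
for n in ends:
    best=min(np.linspace(-.5,.1,121),key=lambda a:np.linalg.norm(proj(r[n],L2W(pose,(h+92*np.array([-np.cos(a),-np.sin(-a)*1 if 0 else np.sin(a),0]))/1000))[0]-ends[n]))
    print(n,"keeper",best)
print("hinge px",[proj(r[n],L2W(pose,h/1000)) for n in r])
from bench import models
def reelpts(xr,zr):
    t=np.linspace(0,2*np.pi,60); P=[]
    for y in(-30,-26,26,30): P.append(np.c_[xr+30*np.cos(t),0*t+y,zr+30*np.sin(t)])
    return np.concatenate(P)
for n in r:
    m=models.masks_of(n,"reel")
    for d in m[:4]: print(n,round(d["conf"],2),np.round(d["box"],1),np.array(np.nonzero(d["mask"])).mean(1)[::-1].round(1))
    for xr in(-180,-170,-160,-150,-140,-130):
        q=proj(r[n],L2W(pose,reelpts(xr,42)/1000)); print(n,xr,q.min(0).round(1),q.max(0).round(1))
for n in r:
    im=r[n]["image"].copy(); s=6; a,b=(215,170) if n=="side" else (220,175)
    oo=cv2.resize(im[b:b+130,a:a+135],None,fx=s,fy=s,interpolation=cv2.INTER_CUBIC)[:600*2]
    def ln(P,c=(0,0,255)):
        q=proj(r[n],L2W(pose,np.array(P,float)/1000)); q=((q-[a,b]+.5)*s).astype(int); cv2.polylines(oo,[q],False,c,1)
    for y in(-34,34):
        ln([(-200,y,12),(-110,y,12),(40,y,33),(97,y,23)]); ln([(-200,y,24),(-110,y,24),(40,y,45),(97,y,35)],(0,255,0))
    ln([(97,-38,0),(97,-38,76),(97,38,76),(97,38,0)],(255,0,0)); ln([(40,-34,33),(40,34,33)]);ln([(-206,-38,20),(-206,38,20)])
    ln([h,h+[-92*np.cos(.2),-92*np.sin(.2),0]],(255,255,0)); ln([h,h+[-92,0,0]],(255,0,255))
    cv2.imwrite(f"pics/ov{n}.png",cv2.resize(oo,None,fx=.9*1,fy=.9*1)[:600])
E
python3 f1.py
```

```text
[0.51134609 0.02927816 1.43826705] 82.40663201082388
[[-1.5 -1.7]
 [-1.4 -1.9]
 [-0.2 -2. ]
 [ 0.8  0.2]
 [ 0.6  0.5]
 [ 1.8 -0.5]
 [ 1.6  0.5]
 [ 0.1  0.3]
 [-0.5  0.2]
 [ 0.1 -1.4]
 [ 0.2 -0.6]]
top keeper -0.14999999999999997
side keeper -0.195
hinge px [array([[269.18565851, 200.16356925]]), array([[261.98520779, 203.5526094 ]])]
side 0.81 [325.2 275.4 359.3 314.5] [341.6 294.9]
side 0.65 [217.8 268.7 249.6 306.4] [234.8 289.9]
side 0.61 [268.1 238.6 304.3 268. ] [285.6 253.9]
side 0.52 [172.2 130.8 220.6 142.9] [195.3 138.1]
side -180 [279.3 252.2] [315.2 286.9]
side -170 [277.  249.2] [312.6 283.7]
side -160 [274.8 246.3] [310.1 280.6]
side -150 [272.5 243.5] [307.7 277.5]
side -140 [270.3 240.6] [305.2 274.4]
side -130 [268.1 237.8] [302.8 271.4]
top 0.96 [369.1 210.9 392.5 237.7] [380.  224.3]
top 0.85 [300.8 284.  326.2 308.9] [314.5 293.4]
top 0.67 [307.7 221.3 330.8 246.1] [318.2 233.8]
top -180 [326.1 223.6] [353.1 251.1]
top -170 [322.2 223. ] [349.2 250.5]
top -160 [318.3 222.3] [345.3 249.9]
top -150 [314.4 221.7] [341.4 249.3]
top -140 [310.5 221.1] [337.5 248.6]
top -130 [306.6 220.5] [333.5 248. ]
```

View pics/ovtop.png

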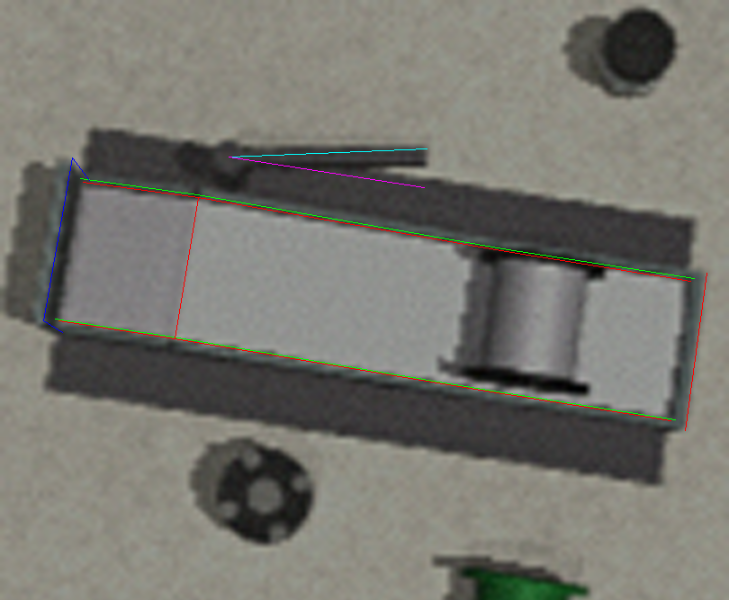

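View pics/ovside.png

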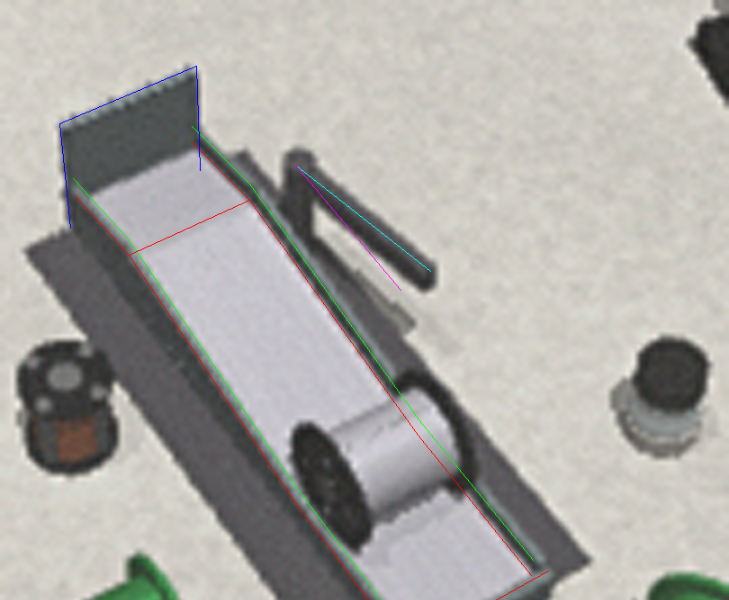

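```bash
cat > mv.py <<'E'
from fit import *
from bench import arm
from scipy.spatial.transform import Rotation as Ro
pose=np.load("pose.npy")
def cur():
    s=arm.state(); w,x,y,z=s["tool_rot"]; return s,Ro.from_quat([x,y,z,w])
def tgt_rot(dyaw=0):
    a=pose[2]+dyaw; x=np.array([np.cos(a),np.sin(a),0]); z=np.array([0,0,-1.]); return Ro.from_matrix(np.c_[x,np.cross(z,x),z])
def need(Pmm,dyaw=0):
    s,R=cur(); d=L2W(pose,np.array(Pmm)/1000)[0]-s["ee_pos"]
    return (R.inv().apply(d)*100).round(2),(R.inv()*tgt_rot(dyaw)).as_rotvec().round(3)
def here():
    s,R=cur(); x,y,a=pose; d=s["ee_pos"]-[x,y,0]; c,n=np.cos(a),np.sin(a)
    return (np.array([c*d[0]+n*d[1],-n*d[0]+c*d[1],d[2]])*1000).round(1)
E
python3 - <<'E'
from mv import *
print(here(),need((-182,0,150)))
for n,p in (("spare",0),):pass
E
```

```text
[513.6 367.6 250.3] (array([-50.95, -59.95,  10.03]), array([ 0.   , -0.   ,  1.353]))
```

{"fn": "jog_arm", "kwargs": {
  "deltas": [
    {"offset": [-4, -4.5, 0], "turn": [0, 0, 0.1], "claw": -0.15},
    {"offset": [-8, -9, 0.5], "turn": [0, 0, 0.2], "claw": -0.15},
    {"offset": [-11, -13, 1], "turn": [0, 0, 0.3], "claw": -0.15},
    {"offset": [-14.5, -17, 1.5], "turn": [0, 0, 0.4], "claw": -0.15},
    {"offset": [-18, -21, 2], "turn": [0, 0, 0.5], "claw": -0.15},
    {"offset": [-21.5, -25, 2.5], "turn": [0, 0, 0.6], "claw": -0.15},
    {"offset": [-25, -29, 3], "turn": [0, 0, 0.7], "claw": -0.15},
    {"offset": [-28.5, -33.5, 3.5], "turn": [0, 0, 0.8], "claw": -0.15},
    {"offset": [-32, -38, 4], "turn": [0, 0, 0.9], "claw": -0.15},
    {"offset": [-35.5, -42, 4.5], "turn": [0, 0, 1.0], "claw": -0.15},
    {"offset": [-39, -46, 5], "turn": [0, 0, 1.1], "claw": -0.15},
    {"offset": [-42.5, -50, 5], "turn": [0, 0, 1.2], "claw": -0.15},
    {"offset": [-46, -54, 5], "turn": [0, 0, 1.3], "claw": -0.15},
    {"offset": [-49, -57.5, 5], "turn": [0, 0, 1.353], "claw": -0.15},
    {"offset": [-50.95, -59.95, 6], "turn": [0, 0, 1.353], "claw": -0.15},
    {"offset": [-50.95, -59.95, 8], "turn": [0, 0, 1.353], "claw": -0.15},
    {"offset": [-50.95, -59.95, 10], "turn": [0, 0, 1.353], "claw": -0.15},
    {"offset": [-50.95, -59.95, 10], "turn": [0, 0, 1.353], "claw": -0.15}
  ]
}}

```text
clock: 3.05
ee_pos: [0.4858, -0.1507, 0.1488]
tool_rot: [-0.002, 0.753, 0.658, -0.001]
ft_force: [0.1, -0.3, -0.1]
finger_gap: 0.0361
```

```bash
python3 - <<'E'
from mv import *
s,R=cur(); print(s["clock"],here(),s["finger_gap"],s["ft_force"],need((-182,0,51)))
r=cams()
for n in r: cv2.imwrite(f"pics/{n}1.png",r[n]["image"])
a=r["side"]["image"][170:320,200:400]; cv2.imwrite("pics/side1c.png",cv2.resize(a,None,fx=4,fy=4,interpolation=2))
a=r["top"]["image"][170:290,220:400]; cv2.imwrite("pics/top1c.png",cv2.resize(a,None,fx=4,fy=4,interpolation=2))
E
```

```text
3.05 [-181.7    1.6  148.8] 0.03613874669576535 [ 0.14456667 -0.31160698 -0.09266459] (array([-0.04,  0.19,  9.78]), array([-0.004, -0.001, -0.001]))
```

View pics/side1c.png

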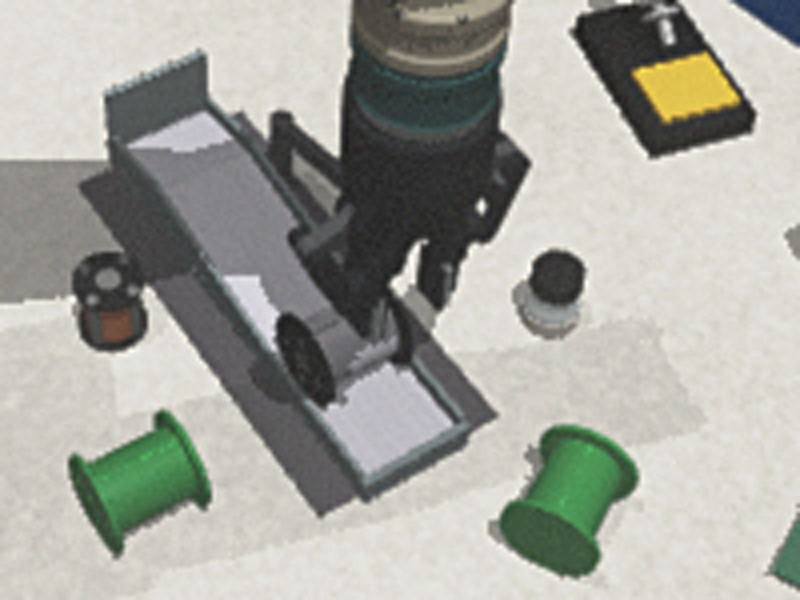

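View pics/top1c.png

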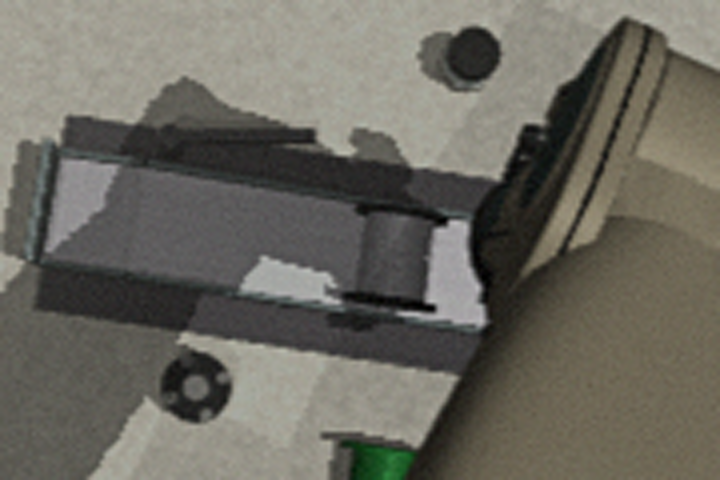

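```bash
python3 - <<'E'
from mv import *
r=cams()
p=here()
im=r["side"]["image"]; s=6;a,b=260,180
o=cv2.resize(im[b:b+100,a:a+120],None,fx=s,fy=s,interpolation=2)
for y in(-18,18,-32,32):
  for dz in(-19,0,54):
    q=proj(r["side"],L2W(pose,(p+[0,y,dz])/1000))[0]; cv2.circle(o,tuple(((q-[a,b]+.5)*s).astype(int)),3,(0,0,255) if dz==-19 else (0,255,0) if dz==0 else (255,0,0),-1)
cv2.imwrite("pics/s2.png",o)
E
```

```text
(no output)
```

View pics/s2.png

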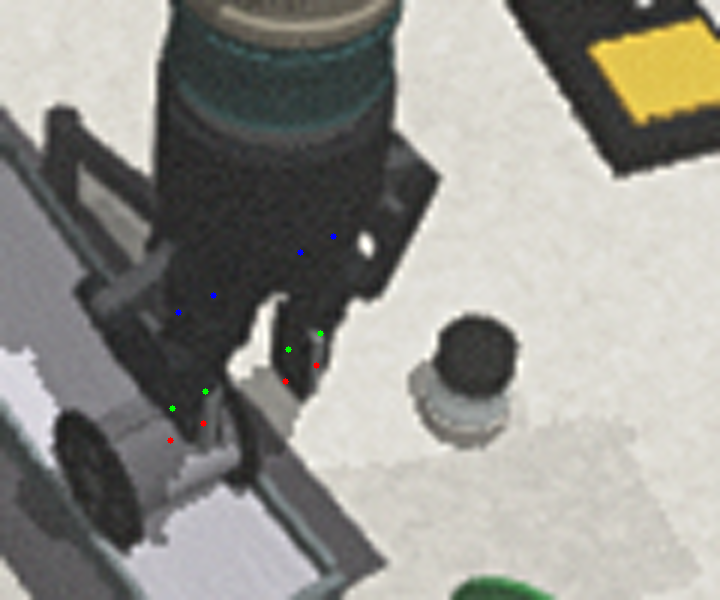

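{"fn": "jog_arm", "kwargs": {
  "deltas": [
    {"offset": [-0.04, 0.19, 2], "claw": -0.15},
    {"offset": [-0.04, 0.19, 5], "claw": -0.15},
    {"offset": [-0.04, 0.19, 7.5], "claw": -0.15},
    {"offset": [-0.04, 0.19, 9.3], "claw": -0.15},
    {"offset": [-0.04, 0.19, 9.78], "claw": -0.15},
    {"offset": [-0.04, 0.19, 9.78], "claw": -0.15}
  ]
}}

```text
invalid input at $.deltas[0]: expected keys offset, turn, claw
```

```bash
python3 - <<'E'
from mv import *
print(here()); s,R=cur(); print(s["ft_force"],need((-182,0,51)))
r=cams()
a=r["side"]["image"][190:310,240:400]; cv2.imwrite("pics/side3c.png",cv2.resize(a,None,fx=5,fy=5,interpolation=2))
E
```

```text
[-182.2   -0.8  151.5]
[-0.55745799 -0.67439515  0.26090842] (array([ 0.02, -0.1 , 10.05]), array([ 0.002,  0.001, -0.   ]))
```

View pics/side3c.png

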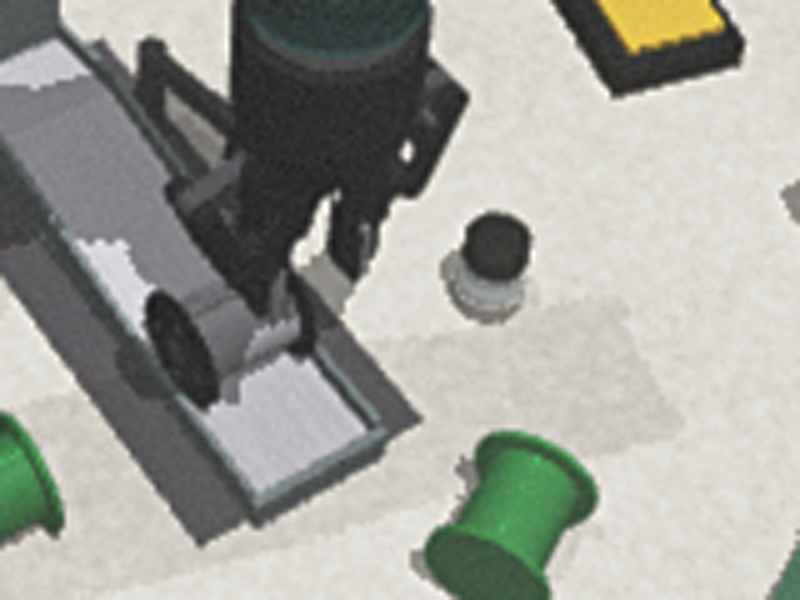

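{"fn": "jog_arm", "kwargs": {
  "deltas": [
    {"offset": [0, 0, 2], "turn": [0, 0, 0], "claw": -0.15},
    {"offset": [0, 0, 5], "turn": [0, 0, 0], "claw": -0.15},
    {"offset": [0, 0, 7.5], "turn": [0, 0, 0], "claw": -0.15},
    {"offset": [0, 0, 9.3], "turn": [0, 0, 0], "claw": -0.15},
    {"offset": [0, 0, 9.9], "turn": [0, 0, 0], "claw": -0.15},
    {"offset": [0, 0, 9.9], "turn": [0, 0, 0], "claw": -0.15},
    {"offset": [0, 0, 9.9], "turn": [0, 0, 0], "claw": -0.15}
  ]
}}

```text
clock: 4.22
ee_pos: [0.4882, -0.1516, 0.0524]
tool_rot: [0.001, 0.753, 0.659, 0.0]
ft_force: [-0.3, 0.2, -0.2]
finger_gap: 0.0365
```

```bash
python3 - <<'E'
from mv import *
print(here()); s,R=cur(); print(s["ft_force"],need((-182,0,51)))
r=cams(); print(here())
a=r["side"]["image"][190:310,240:400]; cv2.imwrite("pics/side4c.png",cv2.resize(a,None,fx=5,fy=5,interpolation=2))
E
```

```text
[-182.3   -0.9   52.4]
[-0.26818183  0.16488652 -0.15014892] (array([ 0.03, -0.09,  0.14]), array([ 0.002,  0.001, -0.   ]))
[-182.3   -0.8   52.3]
```

View pics/side4c.png

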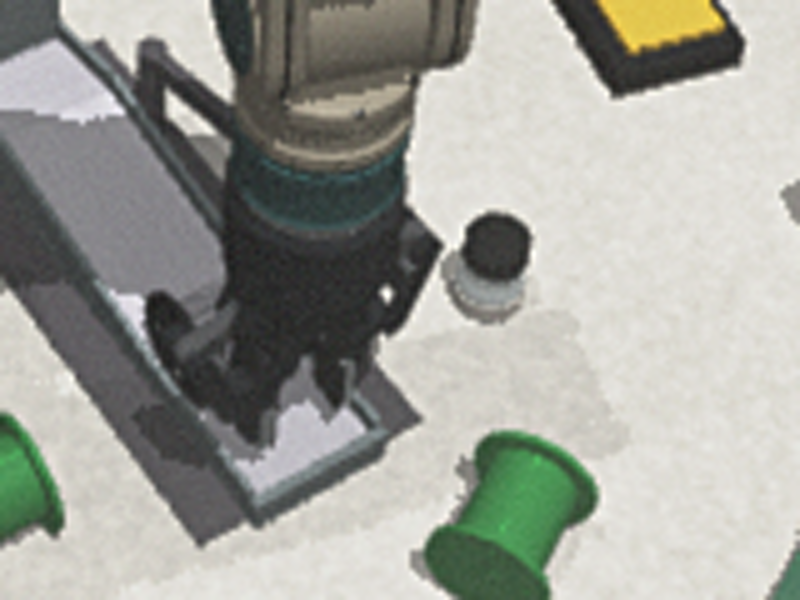

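{"fn": "jog_arm", "kwargs": {
  "deltas": [
    {"offset": [0.3, -0.05, 0.1], "turn": [0, 0, 0], "claw": -0.15},
    {"offset": [0.6, -0.05, 0.1], "turn": [0, 0, 0], "claw": -0.15},
    {"offset": [0.9, -0.05, 0.1], "turn": [0, 0, 0], "claw": -0.15},
    {"offset": [1.2, -0.05, 0.1], "turn": [0, 0, 0], "claw": -0.15},
    {"offset": [1.5, -0.05, 0.1], "turn": [0, 0, 0], "claw": -0.15},
    {"offset": [1.9, -0.05, 0.1], "turn": [0, 0, 0], "claw": -0.15},
    {"offset": [2.3, -0.05, 0.1], "turn": [0, 0, 0], "claw": -0.15},
    {"offset": [2.7, -0.05, 0.1], "turn": [0, 0, 0], "claw": -0.15},
    {"offset": [3.1, -0.05, 0.1], "turn": [0, 0, 0], "claw": -0.15},
    {"offset": [3.5, -0.05, 0.05], "turn": [0, 0, 0], "claw": -0.15},
    {"offset": [3.9, -0.05, 0], "turn": [0, 0, 0], "claw": -0.15},
    {"offset": [4.3, -0.05, -0.05], "turn": [0, 0, 0], "claw": -0.15},
    {"offset": [4.7, -0.05, -0.1], "turn": [0, 0, 0], "claw": -0.15},
    {"offset": [5.1, -0.05, -0.15], "turn": [0, 0, 0], "claw": -0.15}
  ]
}}

```text
clock: 6.08
ee_pos: [0.4936, -0.1005, 0.0529]
tool_rot: [0.0, 0.753, 0.659, -0.0]
ft_force: [-0.4, -3.3, 2.5]
finger_gap: 0.0362
```

```bash
cat > look.py <<'E'
import sys
from mv import *
from bench import models
t=sys.argv[1]
s,R=cur(); print(s["clock"],here(),s["ft_force"].round(2))
r=cams()
im=r["side"]["image"]; a,b=210,170; k=6
o=cv2.resize(im[b:b+100,a:a+130],None,fx=k,fy=k,interpolation=2); cv2.imwrite(f"pics/s{t}.png",o)
im=r["top"]["image"]; a,b=215,180
o=cv2.resize(im[b:b+90,a:a+130],None,fx=k,fy=k,interpolation=2); cv2.imwrite(f"pics/t{t}.png",o)
for n in r:
    for d in models.masks_of(n,"reel")[:4]: print(n,round(d["conf"],2),np.round(d["box"],1))
E
python3 look.py 5
```

```text
6.075 [-130.9    0.4   52.9] [-0.42 -3.31  2.45]
side 0.74 [322.7 271.9 359.  312.5]
side 0.59 [217.9 271.3 251.  308.3]
side 0.19 [218.6 231.3 236.1 259.3]
top 0.77 [297.5 216.4 305.3 243.2]
top 0.63 [373.5 212.  394.3 239.1]
```

View pics/s5.png

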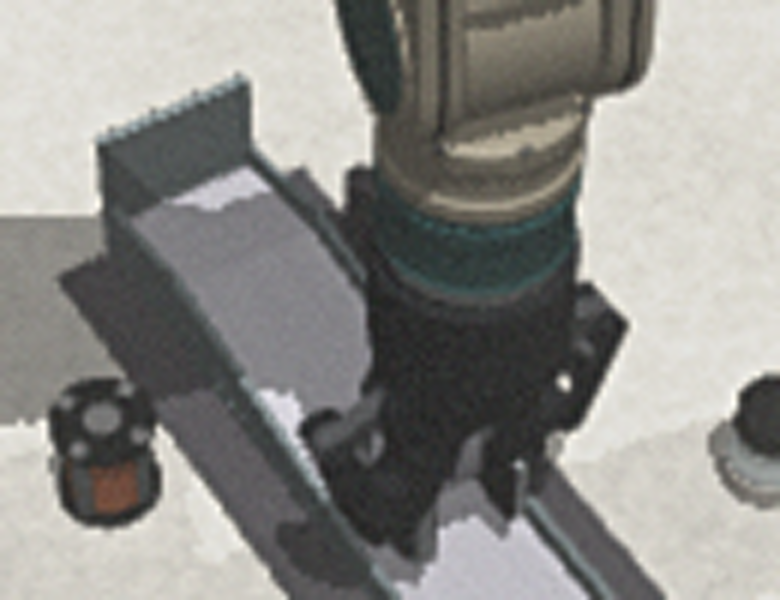

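View pics/t5.png

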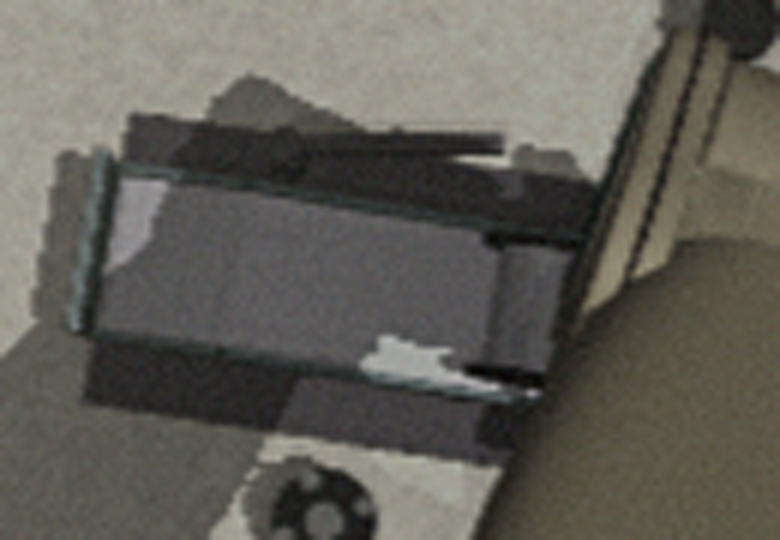

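{"fn": "jog_arm", "kwargs": {
  "deltas": [
    {"offset": [0.3, 0, -0.05], "turn": [0, 0, 0], "claw": -0.15},
    {"offset": [0.7, 0, -0.1], "turn": [0, 0, 0], "claw": -0.15},
    {"offset": [1.1, 0, -0.15], "turn": [0, 0, 0], "claw": -0.15},
    {"offset": [1.5, 0, -0.2], "turn": [0, 0, 0], "claw": -0.15},
    {"offset": [1.9, 0, -0.27], "turn": [0, 0, 0], "claw": -0.15},
    {"offset": [2.3, 0, -0.32], "turn": [0, 0, 0], "claw": -0.15},
    {"offset": [2.7, 0, -0.38], "turn": [0, 0, 0], "claw": -0.15},
    {"offset": [3.1, 0, -0.44], "turn": [0, 0, 0], "claw": -0.15},
    {"offset": [3.5, 0, -0.5], "turn": [0, 0, 0], "claw": -0.15},
    {"offset": [3.9, 0, -0.55], "turn": [0, 0, 0], "claw": -0.15},
    {"offset": [4.3, 0, -0.6], "turn": [0, 0, 0], "claw": -0.15},
    {"offset": [4.7, 0, -0.66], "turn": [0, 0, 0], "claw": -0.15},
    {"offset": [5.1, 0, -0.72], "turn": [0, 0, 0], "claw": -0.15},
    {"offset": [5.5, 0, -0.78], "turn": [0, 0, 0], "claw": -0.15},
    {"offset": [5.9, 0, -0.83], "turn": [0, 0, 0], "claw": -0.15},
    {"offset": [6.3, 0, -0.88], "turn": [0, 0, 0], "claw": -0.15},
    {"offset": [6.7, 0, -0.94], "turn": [0, 0, 0], "claw": -0.15},
    {"offset": [7.1, 0, -1.0], "turn": [0, 0, 0], "claw": -0.15}
  ]
}}

```text
clock: 8.52
ee_pos: [0.503, -0.0302, 0.063]
tool_rot: [0.0, 0.753, 0.659, -0.0]
ft_force: [-0.2, -4.8, 3.4]
finger_gap: 0.0364
```

```bash
python3 look.py 6
```

```text
8.525 [-60.1   0.4  63. ] [-0.21 -4.83  3.44]
side 0.86 [218.1 270.5 249.5 308.8]
side 0.67 [322.8 277.5 360.4 314.4]
top 0.87 [368.4 213.2 393.1 240.1]
```

View pics/s6.png

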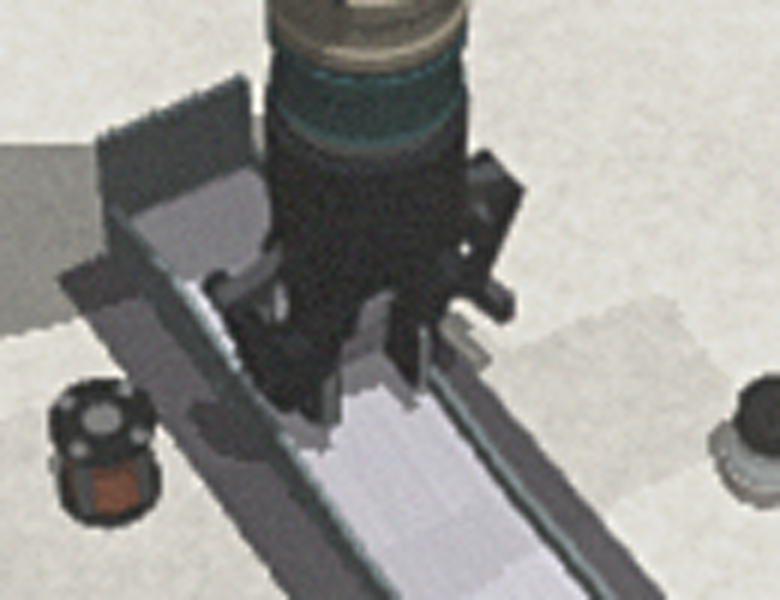

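View pics/t6.png

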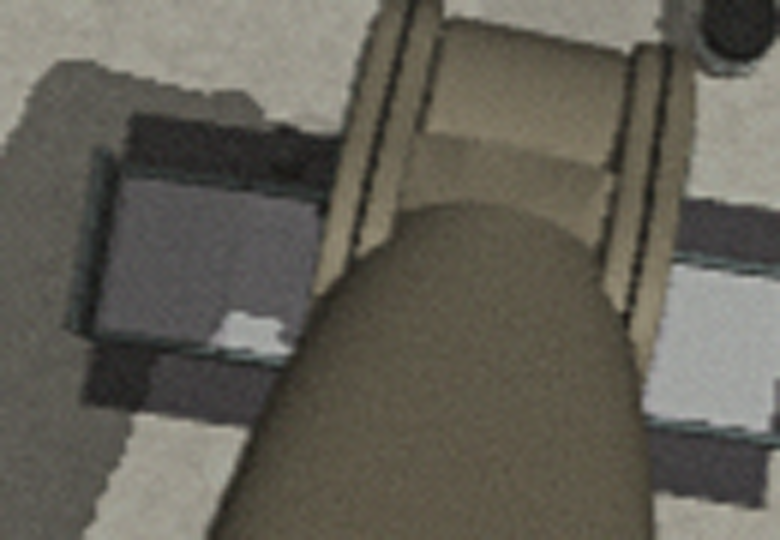

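{"fn": "jog_arm", "kwargs": {
  "deltas": [
    {"offset": [0.3, 0, -0.05], "turn": [0, 0, 0], "claw": -0.15},
    {"offset": [0.7, 0, -0.1], "turn": [0, 0, 0], "claw": -0.15},
    {"offset": [1.1, 0, -0.15], "turn": [0, 0, 0], "claw": -0.15},
    {"offset": [1.5, 0, -0.2], "turn": [0, 0, 0], "claw": -0.15},
    {"offset": [1.9, 0, -0.27], "turn": [0, 0, 0], "claw": -0.15},
    {"offset": [2.3, 0, -0.32], "turn": [0, 0, 0], "claw": -0.15},
    {"offset": [2.7, 0, -0.38], "turn": [0, 0, 0], "claw": -0.15},
    {"offset": [3.1, 0, -0.44], "turn": [0, 0, 0], "claw": -0.15},
    {"offset": [3.5, 0, -0.5], "turn": [0, 0, 0], "claw": -0.15},
    {"offset": [3.9, 0, -0.55], "turn": [0, 0, 0], "claw": -0.15},
    {"offset": [4.3, 0, -0.6], "turn": [0, 0, 0], "claw": -0.15},
    {"offset": [4.7, 0, -0.66], "turn": [0, 0, 0], "claw": -0.15},
    {"offset": [5.1, 0, -0.72], "turn": [0, 0, 0], "claw": -0.15},
    {"offset": [5.5, 0, -0.78], "turn": [0, 0, 0], "claw": -0.15},
    {"offset": [5.8, 0, -0.8], "turn": [0, 0, 0], "claw": -0.15},
    {"offset": [6.1, 0, -0.8], "turn": [0, 0, 0], "claw": -0.15},
    {"offset": [6.4, 0, -0.8], "turn": [0, 0, 0], "claw": -0.15},
    {"offset": [6.7, 0, -0.8], "turn": [0, 0, 0], "claw": -0.15},
    {"offset": [6.9, 0, -0.8], "turn": [0, 0, 0], "claw": -0.15}
  ]
}}

```text
clock: 11.1
ee_pos: [0.5115, 0.0388, 0.0704]
tool_rot: [-0.001, 0.752, 0.659, -0.0]
ft_force: [-0.3, -0.6, 0.6]
finger_gap: 0.0363
```

```bash
python3 look.py 7
```

```text
11.1 [ 9.5  1.1 70.4] [-0.3  -0.6   0.58]
side 0.74 [326.2 277.7 360.8 315.7]
side 0.59 [218.1 270.2 250.4 308.9]
side 0.4 [238.2 202.3 259.1 206.9]
top 0.95 [366.7 211.7 392.8 238.8]
top 0.85 [303.3 283.2 324.5 304.9]
top 0.51 [279.7 204.1 350.3 265.3]
```

View pics/s7.png

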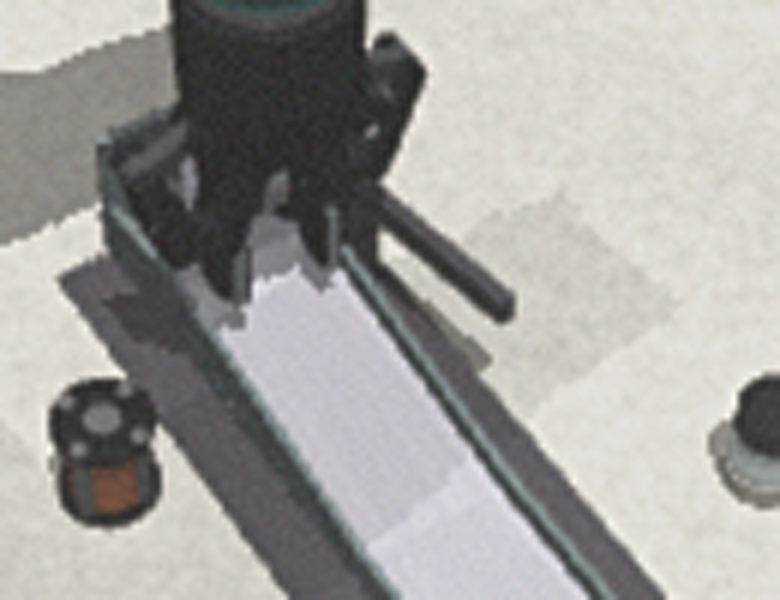

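View pics/t7.png

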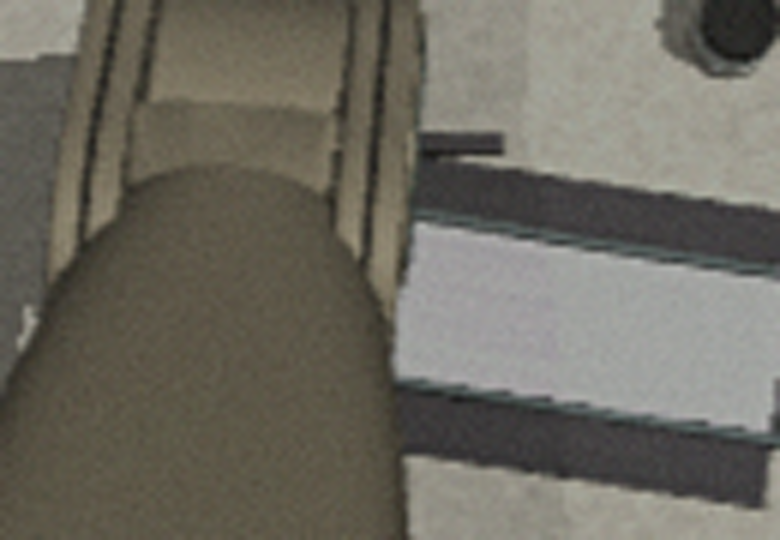

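{"fn": "jog_arm", "kwargs": {
  "deltas": [
    {"offset": [0.3, 0, 0], "turn": [0, 0, 0], "claw": -0.15},
    {"offset": [0.6, 0, 0], "turn": [0, 0, 0], "claw": -0.15},
    {"offset": [0.9, 0, 0], "turn": [0, 0, 0], "claw": -0.15},
    {"offset": [1.2, 0, 0], "turn": [0, 0, 0], "claw": -0.15},
    {"offset": [1.2, 0, 0], "turn": [0, 0, 0], "claw": -0.15}
  ]
}}

```text
clock: 11.92
ee_pos: [0.5137, 0.0504, 0.0708]
tool_rot: [0.0, 0.752, 0.659, 0.0]
ft_force: [0.4, -0.0, 0.1]
finger_gap: 0.0364
```

{"fn": "jog_arm", "kwargs": {
  "deltas": [
    {"offset": [-0.5, 0, 0], "turn": [0, 0, 0], "claw": -0.15},
    {"offset": [-1.5, 0, 0], "turn": [0, 0, 0], "claw": -0.15},
    {"offset": [-3, 0, -1], "turn": [0, 0, 0], "claw": -0.15},
    {"offset": [-4, 0, -4], "turn": [0, 0, 0], "claw": -0.15},
    {"offset": [-6, 0, -8], "turn": [0, 0, 0], "claw": -0.15},
    {"offset": [-9, 3, -10], "turn": [0, 0, 0], "claw": -1},
    {"offset": [-12, 7, -10], "turn": [0, 0, 0], "claw": -1},
    {"offset": [-15, 11, -10], "turn": [0, 0, 0], "claw": -1},
    {"offset": [-17, 14, -10], "turn": [0, 0, 0], "claw": -1},
    {"offset": [-17, 14, -10], "turn": [0, 0, 0], "claw": -1}
  ]
}}

```text
clock: 13.18
ee_pos: [0.6315, -0.1402, 0.1715]
tool_rot: [0.001, 0.754, 0.657, 0.0]
ft_force: [0.1, 0.4, -0.4]
finger_gap: 0.0001
```

```bash
python3 look.py 8
```

```text
13.175 [-152.1 -141.5  171.5] [ 0.13  0.38 -0.44]
side 0.83 [324.1 274.1 360.5 313.5]
side 0.82 [217.3 269.7 249.3 307.3]
side 0.59 [230.  189.2 259.9 213.3]
top 0.96 [233.6 210.2 254.4 233.2]
```

View pics/s8.png

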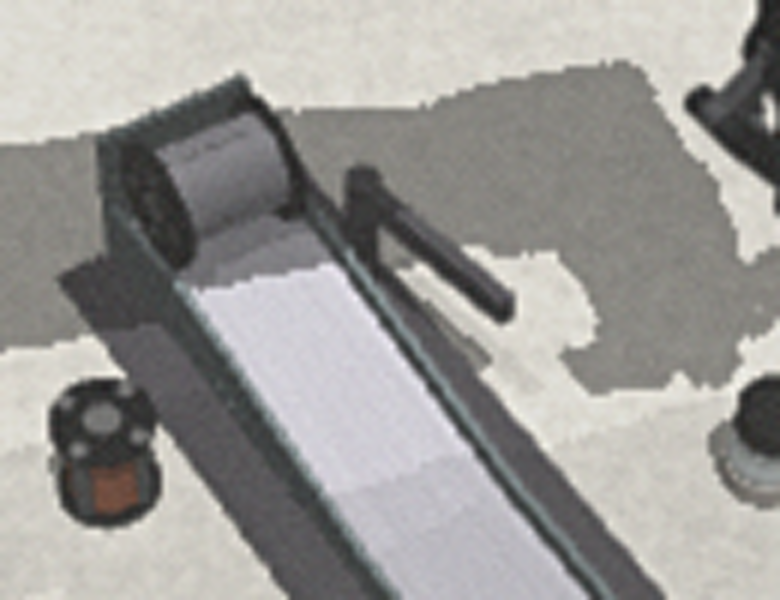

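View pics/t8.png

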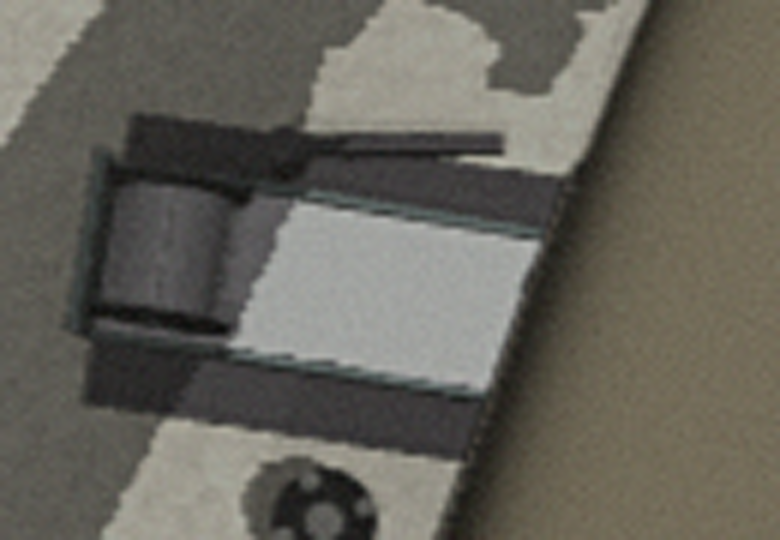

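```bash
cat > path.py <<'E'
from mv import *
r=cams()
# flux base position
from scipy.optimize import brentq
K=r["top"]["K"];T=r["top"]["world_from_camera"]
d=T[:3,:3]@np.linalg.inv(K)@[336.5,184,1]; w=T[:3,3]+d*((.05-T[2,3])/d[2]); x,y,a=pose;e=w-[x,y,0]
print("flux",np.cos(a)*e[0]+np.sin(a)*e[1],-np.sin(a)*e[0]+np.cos(a)*e[1])
h=np.array([27,-52.]);Rr=65
s,R=cur()
for th in [-.35]+list(np.arange(-.3,1.6,.1))+[1.57]:
    dd=np.array([-np.cos(th),np.sin(th)]);n=np.array([np.sin(th),np.cos(th)])
    c=h+Rr*dd-n*(4+11*abs(np.sin(th))+14.5*abs(np.cos(th))+(3 if th<0 else 0))
    print(round(th,2),c.round(0),need((c[0],c[1],72))[0])
E
python3 path.py
```

```text
flux -0.15208374777374853 -0.13329322820692152
-0.35 [-26. -97.] [12.28 -4.11  9.9 ]
-0.3 [-28. -94.] [12.06 -4.4   9.9 ]
-0.2 [-32. -88.] [11.65 -5.04  9.9 ]
-0.1 [-35. -81.] [11.31 -5.74  9.9 ]
0.0 [-38. -70.] [11.05 -6.78  9.9 ]
0.1 [-40. -65.] [10.89 -7.33  9.9 ]
0.2 [-41. -59.] [10.78 -7.92  9.91]
0.3 [-41. -53.] [10.72 -8.53  9.91]
0.4 [-41. -47.] [10.72 -9.17  9.91]
0.5 [-41. -40.] [10.8  -9.81  9.91]
0.6 [-39. -34.] [ 10.94 -10.47   9.91]
0.7 [-37. -27.] [ 11.15 -11.12   9.91]
0.8 [-34. -21.] [ 11.45 -11.76   9.91]
0.9 [-30. -15.] [ 11.82 -12.38   9.91]
1.0 [-26.  -9.] [ 12.27 -12.96   9.91]
1.1 [-21.  -3.] [ 12.79 -13.5    9.91]
1.2 [-15.   2.] [ 13.38 -13.98   9.91]
1.3 [-8.  6.] [ 14.04 -14.4    9.91]
1.4 [-1.  9.] [ 14.75 -14.74   9.91]
1.5 [ 6. 12.] [ 15.5  -15.     9.91]
1.57 [12. 13.] [ 16.05 -15.13   9.91]
```

{"fn": "jog_arm", "kwargs": {
  "deltas": [
    {"offset": [4, -1, 0], "turn": [0, 0, 0], "claw": -1},
    {"offset": [8, -2, 0], "turn": [0, 0, 0], "claw": -1},
    {"offset": [11.5, -3, 0], "turn": [0, 0, 0], "claw": -1},
    {"offset": [12.3, -3.2, 2], "turn": [0, 0, 0], "claw": -1},
    {"offset": [12.3, -3.2, 5], "turn": [0, 0, 0], "claw": -1},
    {"offset": [12.3, -3.2, 8], "turn": [0, 0, 0], "claw": -1},
    {"offset": [12.3, -3.2, 9.7], "turn": [0, 0, 0], "claw": -1},
    {"offset": [12.3, -3.2, 9.9], "turn": [0, 0, 0], "claw": -1},
    {"offset": [12.3, -3.2, 9.9], "turn": [0, 0, 0], "claw": -1}
  ]
}}

```text
clock: 14.6
ee_pos: [0.6151, -0.0108, 0.0727]
tool_rot: [0.001, 0.752, 0.659, 0.0]
ft_force: [0.1, 0.7, 0.6]
finger_gap: 0.0001
```

```bash
python3 look.py 9; python3 path.py
```

```text
14.6 [ -26.  -108.1   72.7] [0.11 0.68 0.59]
side 0.88 [218.5 271.1 248.9 309.6]
side 0.8 [324.2 277.3 358.6 316.5]
side 0.64 [229.  189.8 262.  212.7]
top 0.76 [365.1 213.3 390.1 237.8]
top 0.5 [310.6 286.5 328.5 308.2]
top 0.47 [ 84.9 175.4 134.3 218.7]
flux -0.15208374777374853 -0.13329322820692152
-0.35 [-26. -97.] [ 0.04 -1.1   0.06]
-0.3 [-28. -94.] [-0.19 -1.39  0.06]
-0.2 [-32. -88.] [-0.6  -2.03  0.06]
-0.1 [-35. -81.] [-0.93 -2.73  0.06]
0.0 [-38. -70.] [-1.19 -3.77  0.06]
0.1 [-40. -65.] [-1.35 -4.32  0.06]
0.2 [-41. -59.] [-1.47 -4.91  0.06]
0.3 [-41. -53.] [-1.52 -5.52  0.06]
0.4 [-41. -47.] [-1.52 -6.15  0.06]
0.5 [-41. -40.] [-1.45 -6.8   0.06]
0.6 [-39. -34.] [-1.31 -7.45  0.06]
0.7 [-37. -27.] [-1.09 -8.11  0.05]
0.8 [-34. -21.] [-0.8  -8.75  0.05]
0.9 [-30. -15.] [-0.43 -9.36  0.05]
1.0 [-26.  -9.] [ 0.02 -9.95  0.05]
1.1 [-21.  -3.] [  0.54 -10.48   0.05]
1.2 [-15.   2.] [  1.13 -10.97   0.05]
1.3 [-8.  6.] [  1.79 -11.39   0.05]
1.4 [-1.  9.] [  2.5  -11.73   0.05]
1.5 [ 6. 12.] [  3.25 -11.99   0.05]
1.57 [12. 13.] [  3.8  -12.12   0.05]
```

View pics/s9.png

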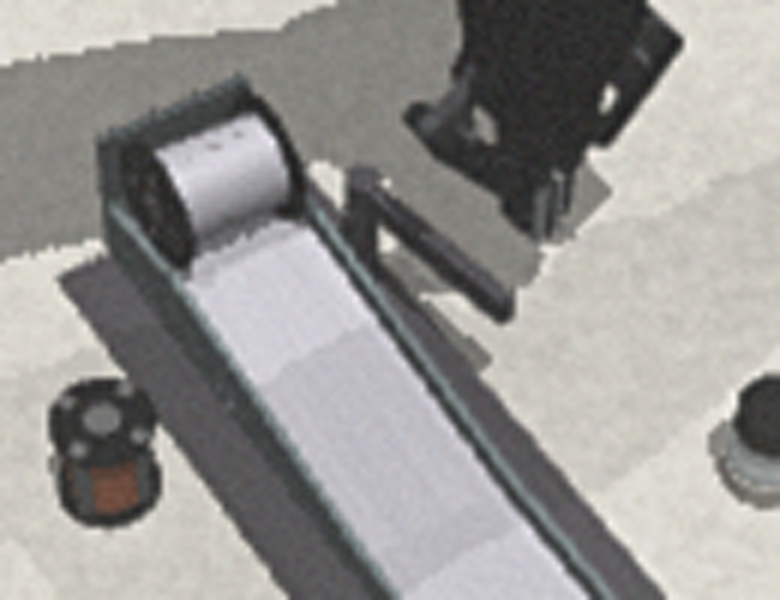

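{"fn": "jog_arm", "kwargs": {
  "deltas": [
    {"offset": [0, -1.0, 0.05], "turn": [0, 0, 0], "claw": -1},
    {"offset": [-0.4, -1.6, 0.05], "turn": [0, 0, 0], "claw": -1},
    {"offset": [-0.7, -2.2, 0.05], "turn": [0, 0, 0], "claw": -1},
    {"offset": [-1.0, -2.8, 0.05], "turn": [0, 0, 0], "claw": -1},
    {"offset": [-1.2, -3.4, 0.05], "turn": [0, 0, 0], "claw": -1},
    {"offset": [-1.3, -4.0, 0.05], "turn": [0, 0, 0], "claw": -1},
    {"offset": [-1.45, -4.6, 0.05], "turn": [0, 0, 0], "claw": -1},
    {"offset": [-1.5, -5.2, 0.05], "turn": [0, 0, 0], "claw": -1},
    {"offset": [-1.5, -5.8, 0.05], "turn": [0, 0, 0], "claw": -1},
    {"offset": [-1.5, -6.4, 0.05], "turn": [0, 0, 0], "claw": -1},
    {"offset": [-1.4, -7.0, 0.05], "turn": [0, 0, 0], "claw": -1},
    {"offset": [-1.3, -7.5, 0.05], "turn": [0, 0, 0], "claw": -1},
    {"offset": [-1.1, -8.1, 0.05], "turn": [0, 0, 0], "claw": -1}
  ]
}}

```text
clock: 16.52
ee_pos: [0.5325, -0.0109, 0.0714]
tool_rot: [0.0, 0.753, 0.659, 0.0]
ft_force: [0.4, -0.3, 0.5]
finger_gap: -0.0001
```

```bash
python3 look.py 10; python3 path.py | tail -10
```

```text
16.525 [-37.  -26.3  71.4] [ 0.38 -0.27  0.46]
side 0.9 [324.4 275.7 362.3 316. ]
side 0.83 [230.7 188.3 261.4 211.8]
side 0.74 [217.9 271.5 249.  307. ]
side 0.55 [265.2 221.4 268.9 228.5]
top 0.8 [231.3 208.5 251.5 234.9]
top 0.73 [311.8 282.3 325.5 305.3]
top 0.63 [365.8 211.3 391.7 239. ]
top 0.48 [427.4 263.  467.2 317.9]
0.7 [-37. -27.] [ 0.    0.07 -0.08]
0.8 [-34. -21.] [ 0.3  -0.57 -0.08]
0.9 [-30. -15.] [ 0.67 -1.19 -0.08]
1.0 [-26.  -9.] [ 1.12 -1.77 -0.08]
1.1 [-21.  -3.] [ 1.64 -2.31 -0.08]
1.2 [-15.   2.] [ 2.23 -2.79 -0.08]
1.3 [-8.  6.] [ 2.88 -3.21 -0.08]
1.4 [-1.  9.] [ 3.59 -3.55 -0.08]
1.5 [ 6. 12.] [ 4.35 -3.81 -0.08]
1.57 [12. 13.] [ 4.9  -3.94 -0.08]
```

View pics/s10.png

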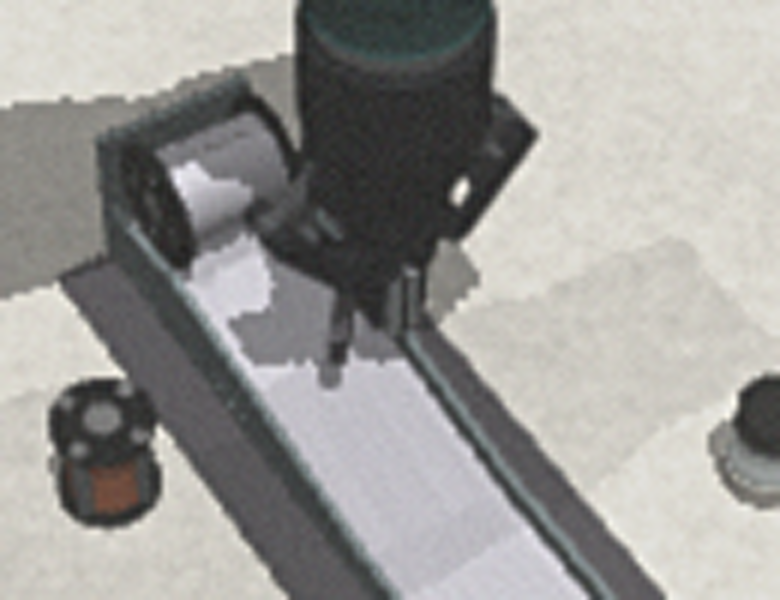

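{"fn": "jog_arm", "kwargs": {
  "deltas": [
    {"offset": [0.2, -0.5, 0], "turn": [0, 0, 0], "claw": -1},
    {"offset": [0.6, -1.1, 0], "turn": [0, 0, 0], "claw": -1},
    {"offset": [1.0, -1.6, 0], "turn": [0, 0, 0], "claw": -1},
    {"offset": [1.4, -2.05, 0], "turn": [0, 0, 0], "claw": -1},
    {"offset": [1.9, -2.5, 0], "turn": [0, 0, 0], "claw": -1},
    {"offset": [2.3, -2.85, 0], "turn": [0, 0, 0], "claw": -1},
    {"offset": [2.8, -3.15, 0], "turn": [0, 0, 0], "claw": -1},
    {"offset": [3.3, -3.4, 0], "turn": [0, 0, 0], "claw": -1},
    {"offset": [3.8, -3.6, 0], "turn": [0, 0, 0], "claw": -1},
    {"offset": [4.2, -3.75, 0], "turn": [0, 0, 0], "claw": -1},
    {"offset": [4.5, -3.85, 0], "turn": [0, 0, 0], "claw": -1},
    {"offset": [4.5, -3.85, 0], "turn": [0, 0, 0], "claw": -1}
  ]
}}

```text
clock: 18.32
ee_pos: [0.5003, 0.0391, 0.0712]
tool_rot: [-0.0, 0.752, 0.659, -0.0]
ft_force: [0.7, -0.2, 0.6]
finger_gap: 0.0002
```

```bash
python3 look.py 11; python3 path.py | tail -3
```

```text
18.325 [ 8.3 12.3 71.2] [ 0.65 -0.25  0.59]
side 0.73 [219.9 271.3 249.  305.8]
side 0.48 [229.1 198.2 244.5 211.7]
top 0.82 [303.5 282.6 325.2 307. ]
top 0.57 [366.4 211.9 393.7 239.5]
1.4 [-1.  9.] [-0.9   0.29 -0.07]
1.5 [ 6. 12.] [-0.15  0.03 -0.07]
1.57 [12. 13.] [ 0.4  -0.1  -0.07]
```

View pics/s11.png

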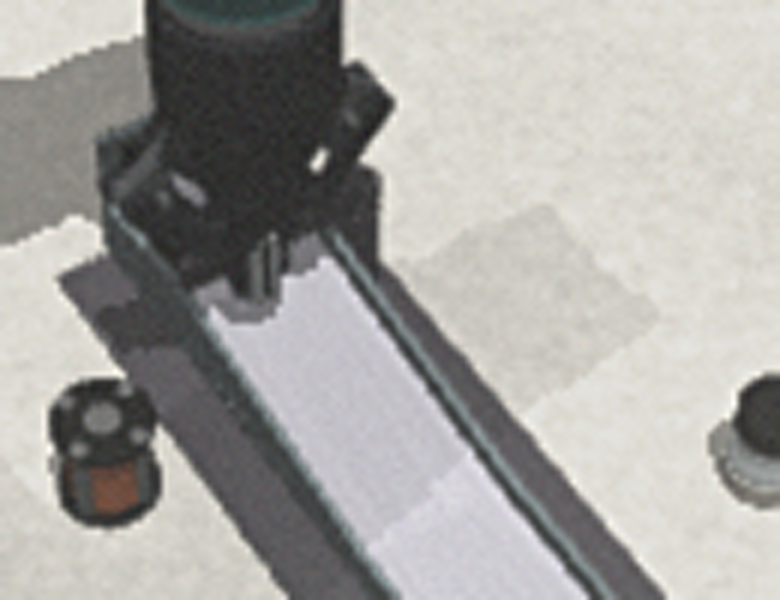

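Now I'll nudge in small steps, watching the force to feel the stop.

{"fn": "jog_arm", "kwargs": {
  "deltas": [
    {"offset": [0.1, 0, 0], "turn": [0, 0, 0], "claw": -1},
    {"offset": [0.2, 0, 0], "turn": [0, 0, 0], "claw": -1},
    {"offset": [0.3, 0, 0], "turn": [0, 0, 0], "claw": -1},
    {"offset": [0.3, 0, 0], "turn": [0, 0, 0], "claw": -1}
  ]
}}

```text
clock: 19.12
ee_pos: [0.5007, 0.0409, 0.0713]
tool_rot: [0.001, 0.753, 0.658, -0.001]
ft_force: [-1.2, -4.8, 1.0]
finger_gap: -0.0003
```

{"fn": "jog_arm", "kwargs": {
  "deltas": [
    {"offset": [0.1, 0, 0], "turn": [0, 0, 0], "claw": -1},
    {"offset": [0.1, 0, 0], "turn": [0, 0, 0], "claw": -1}
  ]
}}

```text
clock: 19.38
ee_pos: [0.5007, 0.0411, 0.0713]
tool_rot: [0.001, 0.753, 0.658, -0.002]
ft_force: [-1.6, -7.6, 0.7]
finger_gap: -0.0001
```

{"fn": "jog_arm", "kwargs": {
  "deltas": [
    {"offset": [0.1, 0, 0], "turn": [0, 0, 0], "claw": -1},
    {"offset": [0.1, 0, 0], "turn": [0, 0, 0], "claw": -1}
  ]
}}

```text
clock: 19.62
ee_pos: [0.5007, 0.0412, 0.0713]
tool_rot: [0.002, 0.753, 0.658, -0.003]
ft_force: [-1.9, -9.9, 1.3]
finger_gap: -0.0
```

{"fn": "jog_arm", "kwargs": {
  "deltas": [
    {"offset": [-0.5, 0, 0], "turn": [0, 0, 0], "claw": -1},
    {"offset": [-1.5, 0, 0], "turn": [0, 0, 0], "claw": -1},
    {"offset": [-3, 0, 0], "turn": [0, 0, 0], "claw": -1},
    {"offset": [-4, 0, -3], "turn": [0, 0, 0], "claw": -1},
    {"offset": [-6, 0, -7], "turn": [0, 0, 0], "claw": -1},
    {"offset": [-10, 3, -11], "turn": [0, 0, 0], "claw": -1},
    {"offset": [-14, 7, -12], "turn": [0, 0, 0], "claw": -1},
    {"offset": [-18, 11, -12], "turn": [0, 0, 0], "claw": -1},
    {"offset": [-18, 15, -12], "turn": [0, 0, 0], "claw": -1},
    {"offset": [-18, 15, -12], "turn": [0, 0, 0], "claw": -1},
    {"offset": [-18, 15, -12], "turn": [0, 0, 0], "claw": -1}
  ]
}}

```text
clock: 21.0
ee_pos: [0.625, -0.1547, 0.1907]
tool_rot: [-0.001, 0.753, 0.658, -0.0]
ft_force: [-0.7, -0.0, -0.5]
finger_gap: -0.0001
```

```bash
python3 look.py 12
```

```text
21.0 [-167.3 -137.   190.7] [-0.68 -0.04 -0.53]
side 0.9 [230.5 185.1 263.4 208.9]
side 0.75 [325.6 276.8 358.2 315.3]
side 0.56 [218.5 270.2 249.2 309.5]
top 0.84 [229.9 205.8 253.2 234.6]
```

View pics/s12.png

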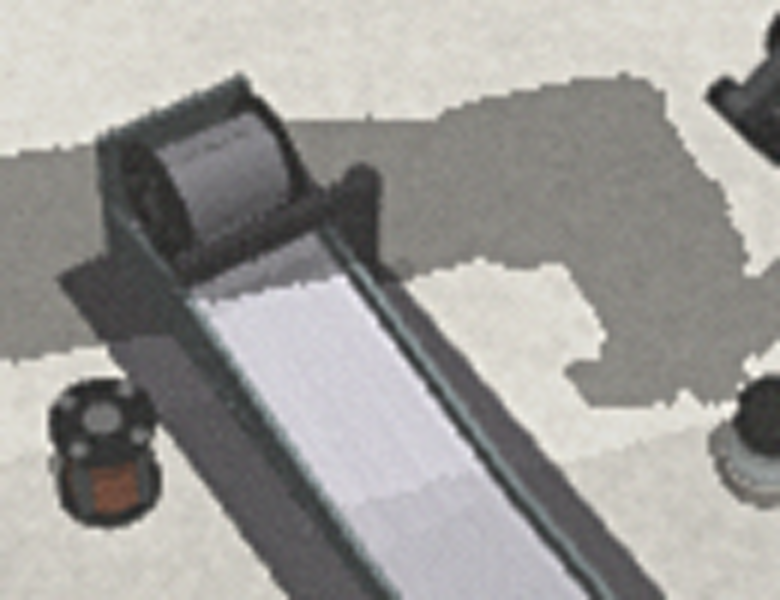

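View pics/t12.png

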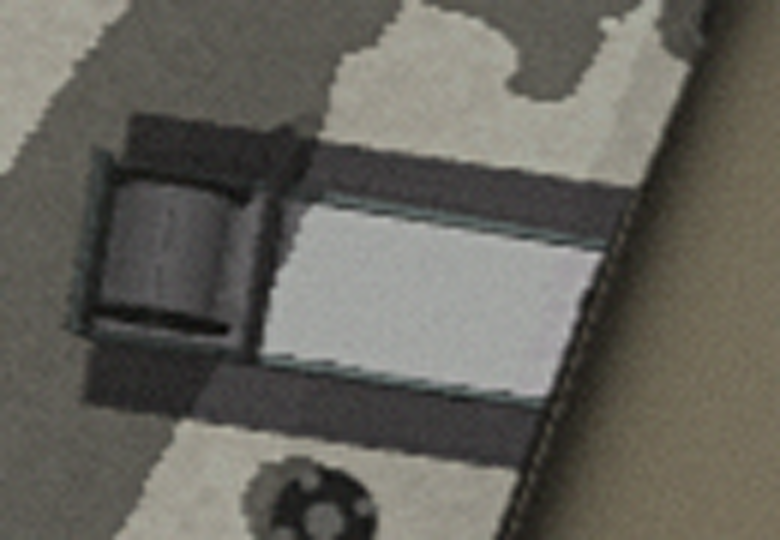

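```bash
python3 - <<'E'
from mv import *
r=cams(); h=np.array([27,-52,60.])
for n,(a,b) in {"top":(215,180),"side":(210,170)}.items():
    o=cv2.imread(f"pics/{'t' if n=='top' else 's'}12.png")
    for th,c in((1.57,(0,255,0)),(1.42,(0,0,255))):
        q=proj(r[n],L2W(pose,np.array([h,h+92*np.array([-np.cos(th),np.sin(th),0])])/1000)); q=((q-[a,b]+.5)*6).astype(int); print(n,th,q.tolist()); cv2.line(o,tuple(map(int,q[0])),tuple(map(int,q[1])),c,1)
    cv2.imwrite(f"pics/k{n}.png",o)
E
```

```text
top 1.57 [[284, 144], [248, 361]]
top 1.42 [[284, 144], [281, 363]]
side 1.57 [[358, 183], [173, 267]]
side 1.42 [[358, 183], [191, 287]]
```

View pics/ktop.png

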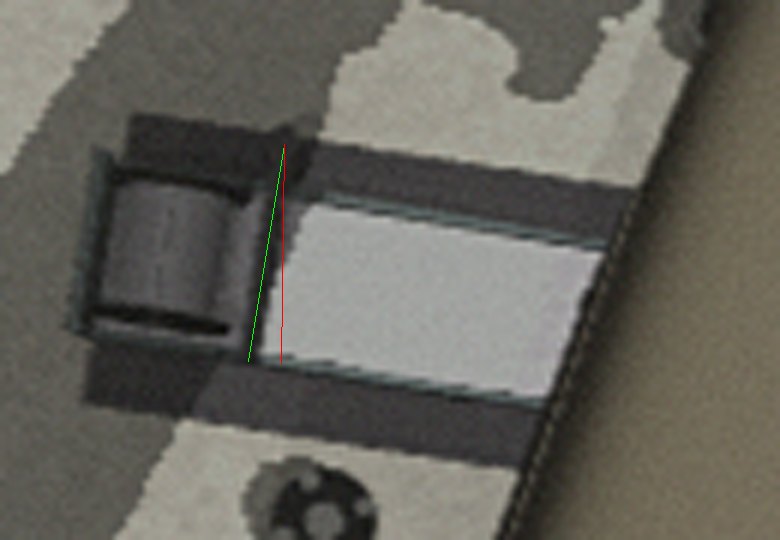

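The bar lies on the 1.57 rad line, the reel is seated, and the arm is clear, so I'm handing in.

```bash
python3 -c "
from bench import finish_job; print(finish_job())"
```

```text
the job is handed in; nothing more can be done
None
```

The reel is in its seat against the stop wall, the keeper is closed behind it, and the job is handed in at about 21 s of the 59 s allowed. `finish_job` gave no verdict.

- **Reel:** I pushed the silver reel up the ramp at about 30 mm/s with both fingertips on its flanges. The push force dropped to zero once it was over the crest. Both cameras then showed it square in the seat; I judged that by eye and did not compute its distance from the seat point.
- **Keeper:** I swung the bar round with closed fingers until it met its stop, where the force rose to about 10 N. In the last top picture it lies on the projected 1.57 rad line, clear of the 1.42 rad line.
- **Arm and bench:** I withdrew the arm up and to the side, and the final force reading was near zero. The spare looked unmoved in the last pictures, as did the visible part of the flux jar. I did not measure the other tools again, but the arm never went low near them.

**Disagreement:** the side camera sat about 2 pixels off the fitted loader and off the robot's own fingertips. I relied mainly on the top camera for positions.

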